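# Pack the charged temperature logger in the cold-transport case

## Task

The vaccine case on the right is about to go out and still needs a temperature logger: pull the one whose lamp on the charging dock is green (charged) out of its bay, and stand it upright, right down in the empty pocket of the case's foam. Then shut the case's lid fully. Amber means still charging and red means a fault: leave those two loggers seated in the dock, and do not shove the jar, the carton or the stamp about.

Things in the scene. Friction and masses are not known exactly. Their poses are not given: they have to be found in the camera images.
- dock: White charging dock, fixed, 222 mm wide (y), 95 deep (x), 42 high; three open-topped bays along y, 70 mm apart: left (+y), middle, right. A bay is a well 30 x 64 mm (x, y), floor 8 mm and mouth 42 mm above the worktop, with a lamp before it on the sloped panel. Sprung balls hold a docked logger: pulling it straight up takes about 10 N. Origin: centre of the underside, under the middle bay
- lamp_green: Green status lamp, a bar 36 x 12 mm on the dock's sloped panel: the logger in the bay directly behind it is charged and ready. It stands 46 mm before (-x of the dock) that bay's centre; which bay varies. Origin: centre of the bar
- lamp_amber: Amber status lamp, same bar: the logger behind it is still charging
- lamp_red: Red status lamp, same bar: the logger behind it has a fault
- logger_left: Temperature logger that starts in the left bay: white slab with a dark foot and a small display, 26 thick (x) by 60 wide (y) by 100 mm tall, 0.16 kg; a groove 10 to 24 mm above its underside runs along front and back. Seated, its top is 108 mm above the worktop and its upper 66 mm are free; grip it from above across the 26 mm. All three are alike. Origin: centre of the underside; z to its top
- bay_left (a point): Centre of the left bay's floor; a seated logger's origin lies here
- logger_middle: Temperature logger that starts in the middle bay: white slab with a dark foot and a small display, 26 thick (x) by 60 wide (y) by 100 mm tall, 0.16 kg; a groove 10 to 24 mm above its underside runs along front and back. Seated, its top is 108 mm above the worktop and its upper 66 mm are free; grip it from above across the 26 mm. All three are alike. Origin: centre of the underside; z to its top
- bay_middle (a point): Centre of the middle bay's floor; a seated logger's origin lies here
- logger_right: Temperature logger that starts in the right bay: white slab with a dark foot and a small display, 26 thick (x) by 60 wide (y) by 100 mm tall, 0.16 kg; a groove 10 to 24 mm above its underside runs along front and back. Seated, its top is 108 mm above the worktop and its upper 66 mm are free; grip it from above across the 26 mm. All three are alike. Origin: centre of the underside; z to its top
- bay_right (a point): Centre of the right bay's floor; a seated logger's origin lies here
- case: Blue cold-transport case, fixed, 140 (its x) by 150 (its y) mm, base 75 mm high, filled to 1 mm below the rim with dark foam. Three capped vials stand along its -y side, 25 mm above the foam; one empty pocket is on its +y side. The lid is hinged along the -y side. Origin: centre of the underside
- pocket (a point): Centre of the floor of the empty foam pocket, 20 mm above the case's underside, 54 mm below the foam's top; upright walls, 34 mm (case x) by 68 mm (case y). A logger fits upright with 4 mm play a side, either way round, its 26 mm along case x, and then stands 46 mm above the foam. Axes parallel to the case's
- lid (a joint): Lid of the case: pale hollow cover 140 x 150 mm, 55 mm deep; angle in rad, 0 = shut, grows as it opens; about 1.57 = standing upright on the -y side. The stiff hinge holds it where it is left
- lid_hinge (a point): Middle of the lid's hinge line, which runs along the case's x, 76 mm above the worktop, at the -y side (right seen from the robot)
- lid_edge (a point): Point on the lid: middle of its free edge, on the outer (top) face, 150 mm from the hinge line and 55 mm above it when shut; a lifting lip 40 mm wide juts 11 mm out below this edge. Pushing the outer face from the -y side and then down shuts the lid
- pill_jar: White-capped tablet jar, 47 mm diameter, 76 mm high, standing behind the dock. Origin: centre of the underside
- medicine_carton: White and orange upright folding carton, 42 x 62 x 85 mm, standing behind the dock. Origin: centre of the underside
- rubber_stamp: Wooden rubber stamp, 25 x 52 x 69 mm, standing left of the dock. Origin: centre of the underside
Things that resemble listed ones, but are neither listed nor needed, are in the scene too. What is shaped like the logger_middle but turquoise is not meant.

How it is judged:
On the way, in this order (a step that is already met when the one before it is completed fails the run):
1. the logger behind the green lamp is out of its bay (((y of lamp_green in the frame of dock above 0.035 m and z of logger_left in the frame of bay_left above 0.045 m) or (y of lamp_green in the frame of dock between -0.035 and 0.035 m and z of logger_middle in the frame of bay_middle above 0.045 m) or (y of lamp_green in the frame of dock below -0.035 m and z of logger_right in the frame of bay_right above 0.045 m))), for 0.1 s.
2. that logger stands in the pocket of the case, let go, with the lid still open (((y of lamp_green in the frame of dock above 0.035 m and horizontal distance between logger_left and pocket below 0.009 m and z of logger_left in the frame of pocket below 0.007 m and angle between logger_left's own z axis and vertical below 0.12 rad and contact force between the fingers and logger_left below 0.3 N) or (y of lamp_green in the frame of dock between -0.035 and 0.035 m and horizontal distance between logger_middle and pocket below 0.009 m and z of logger_middle in the frame of pocket below 0.007 m and angle between logger_middle's own z axis and vertical below 0.12 rad and contact force between the fingers and logger_middle below 0.3 N) or (y of lamp_green in the frame of dock below -0.035 m and horizontal distance between logger_right and pocket below 0.009 m and z of logger_right in the frame of pocket below 0.007 m and angle between logger_right's own z axis and vertical below 0.12 rad and contact force between the fingers and logger_right below 0.3 N)) and value of joint lid above 0.5 rad), for 0.2 s.
At the end, for the whole second after the job is handed in: The logger from behind the green lamp stands upright (0.12 rad) and at rest on the floor of the pocket (9 mm sideways, 7 mm in height), the lid is shut to within 0.06 rad, and the other two loggers are seated in their bays (8 mm) (((y of lamp_green in the frame of dock above 0.035 m and horizontal distance between logger_left and pocket below 0.009 m and z of logger_left in the frame of pocket below 0.007 m and angle between logger_left's own z axis and vertical below 0.12 rad and z of logger_middle in the frame of bay_middle below 0.008 m and horizontal distance between logger_middle and bay_middle below 0.008 m and z of logger_right in the frame of bay_right below 0.008 m and horizontal distance between logger_right and bay_right below 0.008 m and linear speed of logger_left below 0.02 m/s) or (y of lamp_green in the frame of dock between -0.035 and 0.035 m and horizontal distance between logger_middle and pocket below 0.009 m and z of logger_middle in the frame of pocket below 0.007 m and angle between logger_middle's own z axis and vertical below 0.12 rad and z of logger_left in the frame of bay_left below 0.008 m and horizontal distance between logger_left and bay_left below 0.008 m and z of logger_right in the frame of bay_right below 0.008 m and horizontal distance between logger_right and bay_right below 0.008 m and linear speed of logger_middle below 0.02 m/s) or (y of lamp_green in the frame of dock below -0.035 m and horizontal distance between logger_right and pocket below 0.009 m and z of logger_right in the frame of pocket below 0.007 m and angle between logger_right's own z axis and vertical below 0.12 rad and z of logger_left in the frame of bay_left below 0.008 m and horizontal distance between logger_left and bay_left below 0.008 m and z of logger_middle in the frame of bay_middle below 0.008 m and horizontal distance between logger_middle and bay_middle below 0.008 m and linear speed of logger_right below 0.02 m/s)) and value of joint lid below 0.06 rad); the robot touches nothing.
It fails at once if a logger whose lamp is not green is drawn more than 15 mm up out of its bay ((not (y of lamp_green in the frame of dock above 0.035 m) and z of logger_left in the frame of bay_left above 0.015 m) or (not (y of lamp_green in the frame of dock between -0.035 and 0.035 m) and z of logger_middle in the frame of bay_middle above 0.015 m) or (not (y of lamp_green in the frame of dock below -0.035 m) and z of logger_right in the frame of bay_right above 0.015 m)).
It fails at once if the jar, the carton or the stamp is moved more than 40 mm (distance of any of pill_jar, medicine_carton, rubber_stamp from where it was at the start of the episode above 0.04 m).
It also fails if it takes over 58 s, if anything falls off the work surface, if the arm or the gripper's body presses on something with over 40 N, if the wrist force passes 120 N, or if a joint passes its speed limit or range.

## Robot

A 6-joint arm with a two-finger parallel gripper is mounted at the origin on a cart in front of the work surface, level with it; the furniture and walls round the work are solid. World frame = base frame: x ahead of the robot, y to its left, z up, the work surface at z = 0. Lengths are in m, angles in rad, forces in N, time in s.
With the tool pointing down it reaches from about 0.325 to 0.9 m from the base axis. Payload 3.5 kg.
Tool frame: the origin (TCP) lies midway between the tips of the shut fingers; the grasp point (between the pads) lies 19 mm behind it; z points along the fingers, x is the direction in which the jaws open and shut, and the axes are right-handed (so a half turn about z gives the same grasp; the last joint's range is limited). The gripper opens to 85 mm and grips with 20 to 120 N. Pads are 22 mm wide; open, the fingers measure 114 mm over their backs; the gripper's body (76 mm by 85 mm) begins 54 mm behind the grasp point. The pads swing forward as they close: fully open they stand 13 mm farther back than shut.
Start: joints at [-1.251, 0.276, -0.026, 1.268, 0, 1.467], TCP at [0.256, -0.57, 0.231] pointing down, gripper open.
Joint ranges: [-3.12, 3.12], [-0.85, 1.88], [-1.08, 1.24], [-1.95, 2.15], [-1.57, 1.53], [-3.14, 3.14]. Speed limits (rad/s): [2.57, 2.57, 3.14, 3.14, 3.14, 3.14].

## Interface

Orientations are given as a unit quaternion [x, y, z, w].
In Python, from station import env, vision gives the robot as it stands.
- The arm moves only by the tool play_rows, never from a script. Its argument "deltas" is a list of rows, each a list of 5 numbers: the shift along the tool's x, y, z in cm, then the turn about the tool's z in degrees, then the closure in counts, from 0 (fully open) to 255 (shut). In form: [[tx, ty, tz, turn, fingers], ...]. A call has 1 to 12 rows; each row is the pose to reach, as a shift and turn from the pose commanded when the call began, along the tool's axes at that moment; what a row does not reach only later rows make up. A row lasts 1/12 s, in which the tool goes at most 41.7 mm and 7.16 degrees, less where a joint would pass 70% of its speed; a pose out of reach is approached as far as the arm can. A call with a gripper value outside its range is refused whole. The fingers move at their own pace and stop on an object; "force" is the grip in N (left out, the last holds). Time passes only in rows, so rows that repeat a pose let the fingers close. It gives the time, the measured TCP pose, the force and the opening at its end, in the units of the state.
- env.read_state(): the state, without advancing time (a new reading comes with each control period).
- vision.camera(name): name is "scene" or "top" or "wrist"; returns (picture, depth): 420x560x3 uint8, blue, green, red; 420x560 float32, m along the optical axis (not along the pixel's ray), 0 where there is no reading.
- vision.camera_info(name): a dict with "camera_matrix" (3x3 intrinsics, pixels), "world_from_camera" (4x4, takes a point from camera to world coordinates). Camera axes: x right, y up, looking along -z (the intrinsics and any distortion apply to the point x, -y, -z); pixel columns grow to the right and rows downward; lengths in m; the calibration is good to about 2 mm. A picture is of the moment at which its call begins: read the wrist's pose just before it. camera_info takes no time and is no camera call; for the wrist camera it gives the pose at the moment of the call.
- env.hand_in(): hands the job in, once; it reports no verdict.
The state is a dict: "time": time; "q": joint angles; "qvel": joint speeds; "joint_torque": joint torques, N m; "tcp_pos": TCP position; "tool_rot": TCP orientation; "ft_force": force on the tool from outside, world axes, zero at the start; "moment": the same for the moment, N m; "opening": finger opening in m.
Only numpy, scipy, OpenCV 4.12 (cv2) and the standard library are available. Lean on these libraries where they do the work, as an engineer would, in place of code of your own. Each camera call takes 0.05 s, during which the arm holds its last target.

## Working session

There is one attempt and no reset: what is moved stays moved. The work goes in short steps, Python scripts to look and compute and a tool call to move; the robot and the scene stay as the last step left them, time stands still between calls to the robot, and variables do not carry over. Pictures are saved under pics/ and viewed, and the job is handed in when it is done.

Besides the shell and the picture viewer there is one more tool, called after "Emit:" as a command line: name --pt "numbers of a row" for each row, then --argument value for the rest. play_rows: Moves the arm, as the interface text tells. Its arguments: {"type":"object","properties":{"deltas":{"type":"array"},"force":{"type":"number"}},"required":["deltas"]}

```bash
ls; mkdir -p pics; python3 - <<'E'
from station import env, vision
import cv2, numpy as np
s=env.read_state()
for k in s: print(k,np.round(s[k],4))
for n in ("scene","top","wrist"):
    p,d=vision.camera(n); cv2.imwrite(f"pics/{n}0.png",p); np.save(f"/tmp/{n}0.npy",d)
    i=vision.camera_info(n); print(n,{k:np.round(v,4).tolist() if not isinstance(v,str) else v for k,v in i.items()})
E
```

```text
pics
time 0.0
q [-1.2514  0.2772 -0.0279  1.268  -0.      1.4674]
qvel [-0.0003 -0.0013  0.0013  0.0003 -0.0014  0.0009]
joint_torque [-6.00000e-04 -4.45508e+01  2.95202e+01  1.64000e-02  0.00000e+00
  0.00000e+00]
tcp_pos [ 0.2562 -0.5692  0.2301]
tool_rot [ 8.397e-01 -5.430e-01 -9.000e-04 -7.000e-04]
ft_force [ 0.5378 -0.3715 -1.0136]
moment [ 0.0173  0.044  -0.0143]
opening 0.0854
scene {'camera_matrix': [[485.8501, 0.0, 282.4418], [0.0, 485.8501, 202.5749], [0.0, 0.0, 1.0]], 'world_from_camera': [[-0.7282, 0.492, -0.4771, -0.0549], [-0.6852, -0.5373, 0.4918, 0.7931], [-0.0144, 0.6851, 0.7283, 1.0059], [0.0, 0.0, 0.0, 1.0]]}
top {'camera_matrix': [[470.1943, 0.0, 279.8081], [0.0, 470.1943, 220.2798], [0.0, 0.0, 1.0]], 'world_from_camera': [[-0.0452, 0.9789, -0.1994, 0.2582], [-0.999, -0.0433, 0.0135, 0.2101], [0.0046, 0.1998, 0.9798, 1.3578], [0.0, 0.0, 0.0, 1.0]]}
wrist {'camera_matrix': [[304.358, 0.0, 278.1064], [0.0, 304.358, 206.6357], [0.0, 0.0, 1.0]], 'world_from_camera': [[0.41, 0.8644, 0.291, 0.332], [-0.9121, 0.3891, 0.1292, -0.5351], [-0.0015, -0.3184, 0.9479, 0.3727], [0.0, 0.0, 0.0, 1.0]]}
```

View pics/scene0.png

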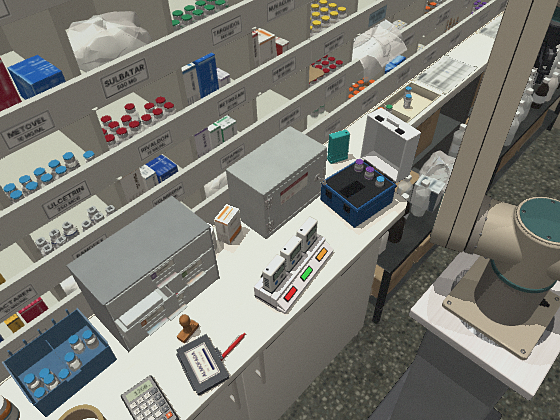

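View pics/top0.png

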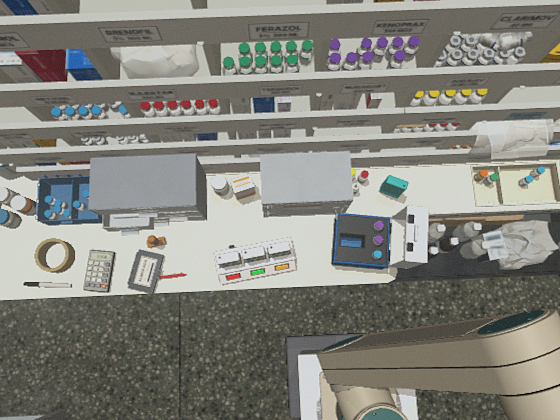

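View pics/wrist0.png

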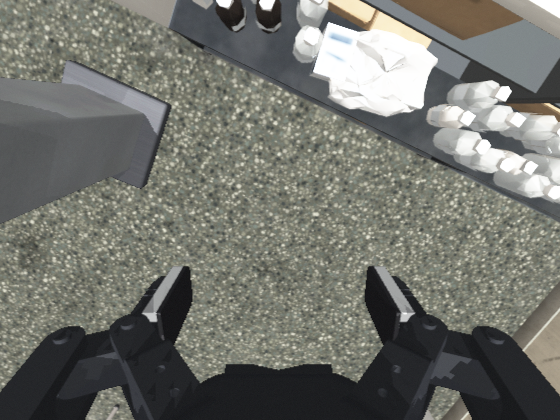

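The scene picture shows the lamps red at (291,294), green at (307,273) and amber at (321,254). In the top picture they are at (233,276), (257,271) and (282,266). Logger candidates are the left, middle and right docked ones, at about (228,257), (255,252) and (280,248) in top. The turquoise decoy is at (394,186) in top. The middle logger sits behind the green lamp, so that is the one to take. I'll confirm with enlarged crops and measure.

```bash
cat > h.py <<'E'
import numpy as np, cv2
from station import env, vision
def ray(info,u,v):
    K=info["camera_matrix"];T=np.array(info["world_from_camera"])
    d=np.array([(u-K[0][2])/K[0][0],-(v-K[1][2])/K[1][1],-1.0])
    return T[:3,3],T[:3,:3]@d
def plane(info,u,v,z):
    o,d=ray(info,u,v); return o+d*(z-o[2])/d[2]
def dep(info,u,v,D):
    o,d=ray(info,u,v); return o+d*D
def tri(i1,p1,i2,p2):
    o1,d1=ray(i1,*p1);o2,d2=ray(i2,*p2)
    s=np.linalg.lstsq(np.c_[d1,-d2],o2-o1,rcond=None)[0]
    a,b=o1+d1*s[0],o2+d2*s[1]; return (a+b)/2,np.linalg.norm(a-b)
def cloud(info,D):
    K=np.array(info["camera_matrix"]);T=np.array(info["world_from_camera"])
    v,u=np.mgrid[:D.shape[0],:D.shape[1]]
    c=np.stack([(u-K[0,2])/K[0,0]*D,-(v-K[1,2])/K[1,1]*D,-D],-1)
    return c@T[:3,:3].T+T[:3,3]
def proj(info,P):
    K=np.array(info["camera_matrix"]);T=np.array(info["world_from_camera"])
    c=(np.asarray(P)-T[:3,3])@T[:3,:3]
    return K[0,0]*c[...,0]/-c[...,2]+K[0,2], K[1,1]*c[...,1]/c[...,2]+K[1,2]
E
python3 - <<'E'
from h import *
I={n:vision.camera_info(n) for n in("scene","top")}
P={n:cv2.imread(f"pics/{n}0.png") for n in I}
C={}
for n in I:
    hsv=cv2.cvtColor(P[n],cv2.COLOR_BGR2HSV)
    roi=(265,335,235,310) if n=="scene" else (215,300,258,290)
    for c,(lo,hi) in dict(red=(0,8),green=(45,75),amber=(14,28)).items():
        m=cv2.inRange(hsv,(lo,140,120),(hi,255,255)); k=np.zeros_like(m);k[roi[2]:roi[3],roi[0]:roi[1]]=1
        ys,xs=np.nonzero(m*k); C[n,c]=(xs.mean(),ys.mean()); print(n,c,len(xs),C[n,c])
for c in("red","green","amber"): print(c,tri(I["scene"],C["scene",c],I["top"],C["top",c]))
a=cv2.resize(P["scene"][200:320,240:420],None,fx=4.4,fy=4.4,interpolation=2)
cv2.imwrite("pics/c1.png",a)
cv2.imwrite("pics/c2.png",cv2.resize(P["top"][190:300,205:435],None,fx=3.4,fy=3.4,interpolation=2))
cv2.imwrite("pics/c3.png",cv2.resize(P["scene"][95:245,300:430],None,fx=4,fy=4,interpolation=2))
E
```

```text
scene red 57 (np.float64(290.2631578947368), np.float64(293.4035087719298))
scene green 57 (np.float64(306.1929824561403), np.float64(272.94736842105266))
scene amber 51 (np.float64(321.3137254901961), np.float64(253.76470588235293))
top red 50 (np.float64(232.76), np.float64(276.38))
top green 49 (np.float64(257.14285714285717), np.float64(271.3673469387755))
top amber 52 (np.float64(281.75), np.float64(266.5576923076923))
red (array([0.37373355, 0.33171195, 0.0233202 ]), np.float64(0.0005819576509092543))
green (array([0.38475887, 0.26235854, 0.02318286]), np.float64(0.0006766108508989723))
amber (array([0.39547252, 0.19216037, 0.02260507]), np.float64(0.00032454276096315))
```

View pics/c1.png

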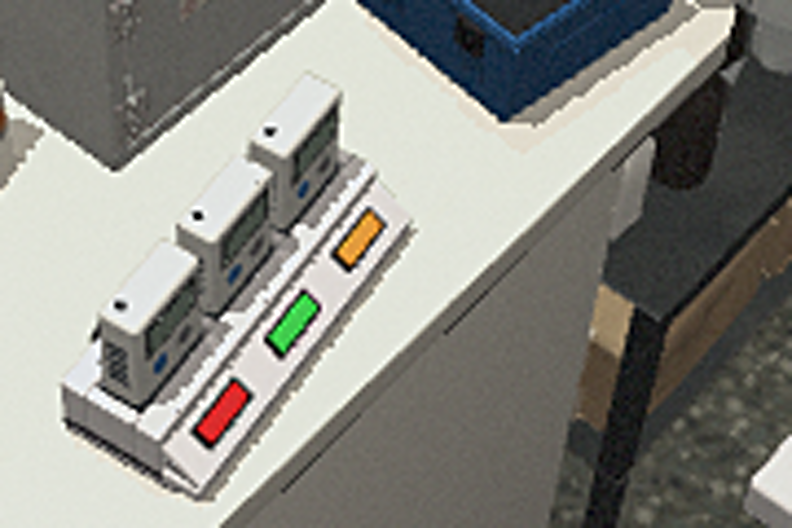

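View pics/c2.png

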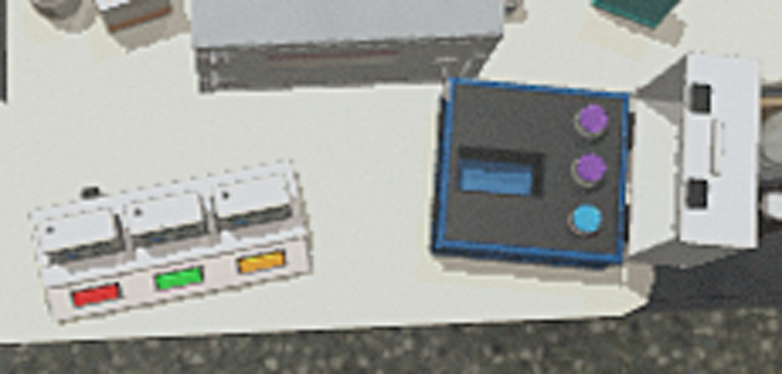

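View pics/c3.png

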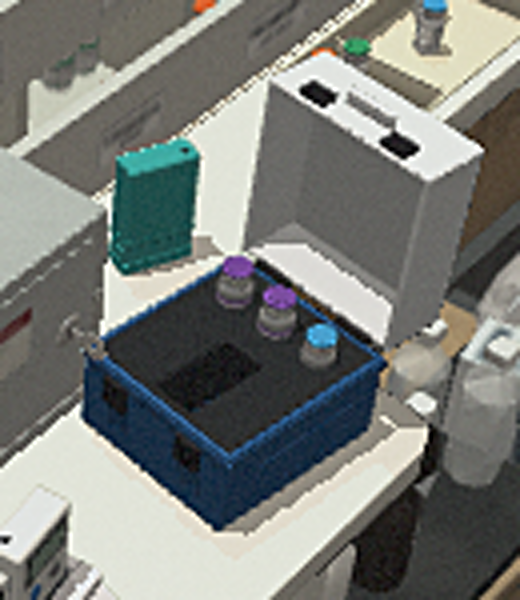

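The crops show green directly in front of the middle logger, with red at the left and amber at the right. Next I'll measure the logger tops, case, pocket and lid.

```bash
python3 - <<'E'
from h import *
I={n:vision.camera_info(n) for n in("scene","top")}
P={n:cv2.imread(f"pics/{n}0.png") for n in I}
X={n:cloud(I[n],np.load(f"/tmp/{n}0.npy")) for n in I}
th=np.deg2rad(8.86)
# logger tops from cloud
for n in I:
    x=X[n]; m=((x[...,2]>.098)&(x[...,2]<.118)&(x[...,0]>.35)&(x[...,0]<.5)&(x[...,1]>.13)&(x[...,1]<.38)).astype(np.uint8)
    k,l,st,c=cv2.connectedComponentsWithStats(m)
    for i in range(1,k):
        if st[i,4]<25: continue
        p=x[l==i]; r=cv2.minAreaRect((p[:,:2]*1000).astype(np.float32)); print(n,"top",c[i].round(),st[i,4],p.mean(0).round(4),[np.round(q,1) for q in r])
# foam / pocket in top
x=X["top"]
reg=(x[...,0]>.38)&(x[...,0]<.62)&(x[...,1]>-.2)&(x[...,1]<.08)
for lo,hi in((.015,.03),(.068,.079),(.09,.11),(.11,.16),(.18,.26)):
    p=x[reg&(x[...,2]>lo)&(x[...,2]<hi)]
    if len(p)>5: print(lo,len(p),p.mean(0).round(4),p.min(0).round(3),p.max(0).round(3),cv2.minAreaRect((p[:,:2]*1000).astype(np.float32)))
E
```

```text
scene top [298. 237.] 495 [0.43   0.2406 0.1067] [array([431.9, 236.5]), array([ 27.5, 131.6]), np.float64(8.9)]
scene top [274. 266.] 293 [0.4138 0.343  0.1069] [array([415.7, 340.5]), array([27.9, 60.8]), np.float64(8.3)]
top top [278. 247.] 220 [0.4385 0.2007 0.1073] [array([439.2, 200.5]), array([27. , 59.7]), np.float64(9.0)]
top top [253. 253.] 227 [0.4276 0.2693 0.1074] [array([428.4, 269.6]), array([28. , 59.3]), np.float64(8.6)]
top top [227. 258.] 223 [0.4173 0.3384 0.1072] [array([417.5, 338.4]), array([26.9, 59.3]), np.float64(9.6)]
0.015 276 [ 0.4708 -0.0061  0.0217] [ 0.38  -0.158  0.015] [0.618 0.08  0.03 ] ((515.1929931640625, -13.26165771484375), (194.46046447753906, 269.802734375), 63.450294494628906)
0.068 2335 [ 0.4565 -0.0364  0.0741] [ 0.38  -0.157  0.068] [0.619 0.079 0.079] ((491.13482666015625, -52.732452392578125), (230.6374969482422, 238.9009552001953), 10.256949424743652)
0.09 428 [ 0.5322 -0.0881  0.0994] [ 0.381 -0.167  0.09 ] [0.62  0.078 0.11 ] ((534.1275634765625, -84.54515075683594), (241.7604522705078, 218.9595947265625), 43.58681106567383)
0.11 177 [ 0.5329 -0.0084  0.1348] [ 0.38  -0.146  0.11 ] [0.549 0.08  0.16 ] ((480.0994873046875, -16.788864135742188), (226.1071319580078, 133.09349060058594), 70.52179718017578)
0.18 1178 [ 0.4453 -0.1373  0.2252] [ 0.38  -0.174  0.181] [ 0.512 -0.102  0.238] ((443.6965637207031, -138.4599609375), (57.011756896972656, 134.96060180664062), 83.19921112060547)
```

```bash
python3 - <<'E'
from h import *
i=vision.camera_info("top"); img=cv2.imread("pics/top0.png"); x=cloud(i,np.load("/tmp/top0.npy"))
hsv=cv2.cvtColor(img,cv2.COLOR_BGR2HSV)
def box(m,name):
    m=m.astype(np.uint8);k,l,st,c=cv2.connectedComponentsWithStats(m); j=1+np.argmax(st[1:,4]); p=x[l==j]; px=np.argwhere(l==j)
    print(name,st[j],p.mean(0).round(4),p.min(0).round(3),p.max(0).round(3),[np.round(q,2) for q in cv2.minAreaRect((p[:,:2]*1000).astype(np.float32))])
    return l==j
r=np.zeros(x.shape[:2],bool); r[195:285,320:440]=1
foamz=r&(x[...,2]>.066)&(x[...,2]<.082)&(x[...,0]<.56)
box(foamz,"rim+foam")
dark=hsv[...,2]<80
box(foamz&dark,"foam")
pr=np.zeros_like(r); pr[232:250,336:368]=1
m=pr&(x[...,2]<.055)
pm=box(m,"pocket")
print("pocket floor z", np.percentile(x[m][:,2],[0,10,50,90,100]).round(4))
box(r&(x[...,2]>.2),"lidtop")
# pocket outline cast on foam plane
u=cv2.findContours(m.astype(np.uint8),0,1)[0]; u=max(u,key=len)[:,0]
q=np.array([plane(i,a,b,.074)[:2] for a,b in u]); print([np.round(t,2) for t in cv2.minAreaRect((q*1000).astype(np.float32))])
cv2.imwrite("pics/c4.png",cv2.resize(img[205:280,325:435],None,fx=7,fy=7,interpolation=0))
E
```

```text
rim+foam [ 333  213   73   55 2678] [ 0.4527 -0.0447  0.0748] [ 0.376 -0.156  0.066] [0.535 0.052 0.082] [array([453.08, -50.5 ]), array([196.73, 143.33]), np.float64(82.33)]
foam [339 232  27  17  64] [ 0.4645 -0.0158  0.0727] [ 0.431 -0.042  0.067] [0.479 0.03  0.079] [array([465.83, -11.57]), array([78.86, 35.87]), np.float64(56.46)]
pocket [339 235  24  13 257] [ 0.4604 -0.0091  0.0252] [ 0.438 -0.039  0.013] [0.476 0.025 0.055] [array([457.72,  -6.52]), array([64.3 , 29.25]), np.float64(81.11)]
pocket floor z [0.0127 0.017  0.0216 0.0422 0.0546]
lidtop [ 402  206   27   58 1283] [ 0.4376 -0.1349  0.2313] [ 0.258 -0.174  0.2  ] [0.512 0.21  1.358] [array([344.17, -11.29]), array([133.07, 455.96]), np.float64(37.48)]
[array([453.39,  -0.84]), array([64.1 , 31.23]), np.float64(82.2)]
```

View pics/c4.png

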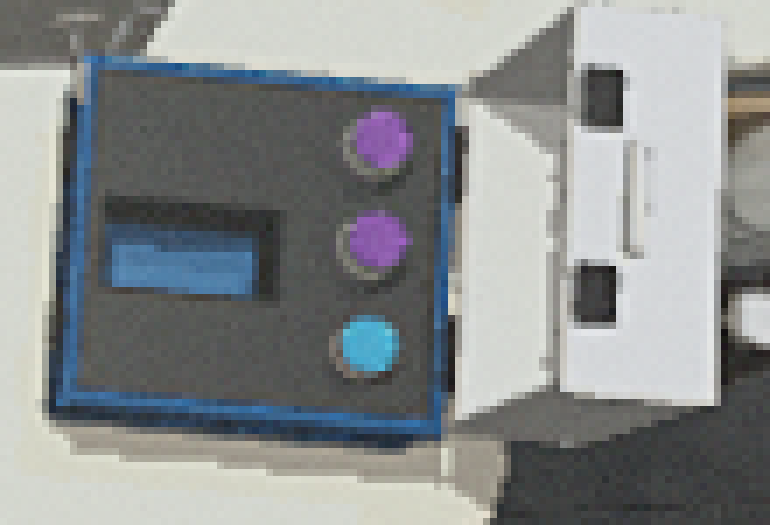

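The pocket is at crop corners (105,198), (282,212), (278,300) and (100,290). The rim is at (88,58), (456,92), (440,432) and (64,402). I'll cast both onto their planes.

```bash
python3 - <<'E'
from h import *
i=vision.camera_info("top")
def f(pts,z):
    q=np.array([plane(i,325+a/7-.5,205+b/7-.5,z)[:2] for a,b in pts]); print(q.round(4).tolist(), "c",q.mean(0).round(4))
    e=np.roll(q,-1,0)-q; print("len",np.linalg.norm(e,axis=1).round(4),"ang",np.rad2deg(np.arctan2(e[:,1],e[:,0])).round(1))
f([(88,58),(456,92),(440,432),(64,402)],.075)
f([(105,198),(282,212),(278,300),(100,290)],.074)
f([(573,10),(728,20),(718,402),(558,392)],.226)
E
```

```text
[[0.5335, 0.0315], [0.5132, -0.1141], [0.3783, -0.0954], [0.3965, 0.0505]] c [ 0.4554 -0.0319]
len [0.1471 0.1362 0.1471 0.1383] ang [-97.9 172.1  82.9  -7.9]
[[0.4768, 0.0286], [0.468, -0.041], [0.4331, -0.0366], [0.4401, 0.0332]] c [ 0.4545 -0.004 ]
len [0.0702 0.0353 0.0701 0.0369] ang [-97.1 172.8  84.2  -7.1]
[[0.5109, -0.1201], [0.5048, -0.1745], [0.3702, -0.1564], [0.3761, -0.1015]] c [ 0.4405 -0.1381]
len [0.0548 0.1359 0.0552 0.1361] ang [-96.3 172.3  83.8  -7.9]
```

```bash
cat >> h.py <<'E'
from scipy.spatial.transform import Rotation as Ro
def go(x,y,z,yaw_deg):
    s=env.read_state(); R=Ro.from_quat(s["tool_rot"]).as_matrix(); p=np.array(s["tcp_pos"])
    yaw=np.rad2deg(np.arctan2(R[1,0],R[0,0])); d=R.T@(np.array([x,y,z])-p)*100
    t=-(yaw_deg-yaw); t=(t+180)%360-180
    print("now",p.round(4),"yaw",round(yaw,2),"z-axis",R[:,2].round(4),"-> d_cm",d.round(2),"turn",round(t,2))
E
python3 - <<'E'
from h import *
go(.4285,.2695,.30,8.86)
x=cloud(vision.camera_info("top"),np.load("/tmp/top0.npy"))
p=x[155:225,250:355].reshape(-1,3);p=p[(p[:,2]>.1)&(p[:,2]<.4)];print("cabinet",p.min(0).round(3),p.max(0).round(3),np.percentile(p,[5,95],axis=0).round(3))
p=x[150:225,90:205].reshape(-1,3);p=p[(p[:,2]>.1)&(p[:,2]<.4)];print("cabinet2",np.percentile(p,[1,99],axis=0).round(3))
E
```

```text
now [ 0.2562 -0.5694  0.2304] yaw -65.78 z-axis [-5.0e-04  1.7e-03 -1.0e+00] -> d_cm [-69.45 -50.13  -6.83] turn -74.64
cabinet [ 0.54  -0.018  0.1  ] [0.696 0.263 0.179] [[0.546 0.014 0.133]
 [0.668 0.229 0.174]]
cabinet2 [[0.534 0.405 0.109]
 [0.687 0.672 0.225]]
```

Emit:
play_rows --pt "0 0 -4 0 0" --pt "-2 -1.5 -7 -7 0" --pt "-5 -3.5 -9 -14 0" --pt "-8 -6 -9 -21 0" --pt "-11.5 -8.3 -9 -28 0" --pt "-15 -10.8 -9 -35 0" --pt "-18.5 -13.3 -9 -42 0" --pt "-22 -15.8 -9 -49 0" --pt "-25 -18.2 -9 -56 0" --pt "-28.5 -20.5 -9 -63 0" --pt "-32 -23 -9 -70 0" --pt "-35 -25.5 -9 -74 0" --force 60

```text
time: 1.15
tcp_pos: [0.3446, -0.1441, 0.3212]
tool_rot: [0.997, 0.074, 0.0, 0.0]
ft_force: [1.7, -0.3, 0.1]
opening: 0.0855
```

```bash
python3 - <<'E'
from h import *
go(.4285,.2695,.30,8.86)
p,d=vision.camera("wrist"); cv2.imwrite("pics/w1.png",p)
E
```

```text
now [ 0.3446 -0.1441  0.3212] yaw 8.46 z-axis [ 1.e-04 -0.e+00 -1.e+00] -> d_cm [ 14.38 -39.67   2.12] turn -0.4
```

View pics/w1.png

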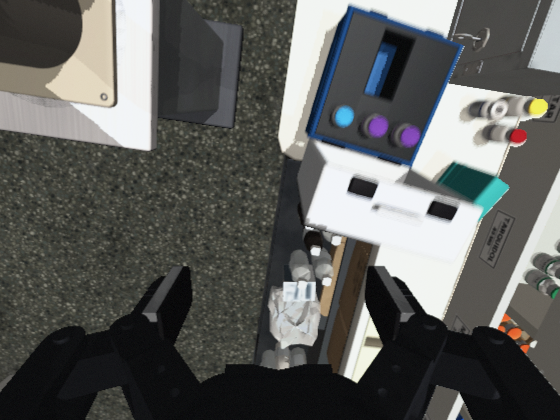

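The wrist camera looks toward +y from its mount. It shows the case with the pocket at (388,65) and the lid upright. Moving on to above the dock, stopping short in y so the camera sees the loggers.

Emit:
play_rows --pt "1.4 -4 0 0 0" --pt "2.8 -8 0 0 0" --pt "4.2 -12 0 0 0" --pt "5.6 -16 0 0 0" --pt "7 -20 0 0 0" --pt "8.5 -23.5 0 0 0" --pt "10 -26 0 0 0" --pt "10.5 -27.5 0 -0.4 0" --pt "10.5 -27.5 0 -0.4 0"

```text
time: 1.95
tcp_pos: [0.4103, 0.1437, 0.3209]
tool_rot: [0.997, 0.078, -0.0, -0.0]
ft_force: [-0.4, -0.9, -0.3]
opening: 0.0851
```

```bash
python3 - <<'E'
from h import *
go(.4285,.2695,.16,8.86)
print(np.round(vision.camera_info("wrist")["world_from_camera"],4).tolist())
p,d=vision.camera("wrist"); cv2.imwrite("pics/w2.png",p); np.save("/tmp/w2.npy",d)
i=vision.camera_info("wrist"); np.save("/tmp/w2T.npy",i["world_from_camera"])
x=cloud(i,d)
m=((x[...,2]>.098)&(x[...,2]<.118)&(x[...,0]>.35)&(x[...,0]<.5)&(x[...,1]>.13)&(x[...,1]<.38)).astype(np.uint8)
k,l,st,c=cv2.connectedComponentsWithStats(m)
for i in range(1,k):
    if st[i,4]<100: continue
    q=x[l==i]; print(c[i].round(),st[i,4],q.mean(0).round(4),[np.round(t,1) for t in cv2.minAreaRect((q[:,:2]*1000).astype(np.float32))])
E
```

```text
now [0.4103 0.1437 0.3209] yaw 8.9 z-axis [-6.e-04  8.e-04 -1.e+00] -> d_cm [  3.76 -12.13  16.09] turn 0.04
[[0.988, -0.1461, -0.0497, 0.3982], [0.1543, 0.9365, 0.3148, 0.2256], [0.0006, -0.3187, 0.9478, 0.4632], [0.0, 0.0, 0.0, 1.0]]
[314.  12.] 658 [0.4208 0.3172 0.1065] [array([420.9, 318.1]), array([27.2, 22.1]), np.float64(7.2)]
[313.  65.] 1491 [0.4282 0.2684 0.1068] [array([428.8, 268. ]), array([27. , 60.2]), np.float64(9.2)]
[310. 132.] 1216 [0.4387 0.1999 0.107 ] [array([439.2, 198.9]), array([26.9, 58.4]), np.float64(8.8)]
```

View pics/w2.png

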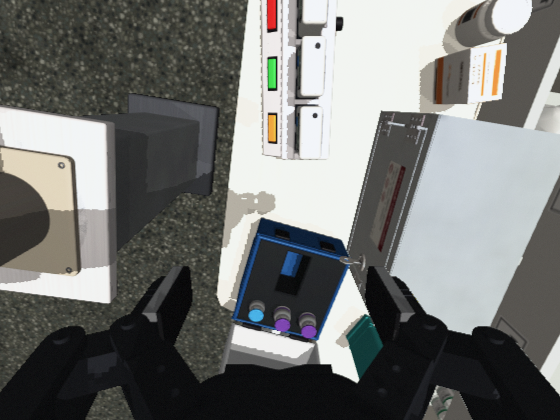

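The wrist view shows green at (272,73) beside the middle logger at (313,65). Its centre measures (0.4287, 0.2685), top 0.107, yaw 9°, and agrees with the top camera. The case pocket is visible at (292,270), so I'll measure that too while here.

```bash
python3 - <<'E'
from h import *
p=cv2.imread("pics/w2.png")
cv2.imwrite("pics/c5.png",cv2.resize(p[225:345,230:355],None,fx=5,fy=5,interpolation=0))
i=vision.camera_info("wrist"); x=cloud(i,np.load("/tmp/w2.npy"))
r=np.zeros(x.shape[:2],bool); r[245:300,270:320]=1
m=(r&(x[...,2]<.055)).astype(np.uint8)
q=x[m>0]; print("inside pocket z pct",np.percentile(q[:,2],[5,25,50,75]).round(4), len(q))
fl=q[q[:,2]<.026]; print(fl.mean(0), [np.round(t,1) for t in cv2.minAreaRect((fl[:,:2]*1000).astype(np.float32))])
E
```

```text
inside pocket z pct [0.0188 0.0198 0.0212 0.0398] 714
[ 0.45795469 -0.01912563  0.02018403] [array([457.5, -18.1]), array([45.6, 25.5]), np.float64(81.4)]
```

View pics/c5.png

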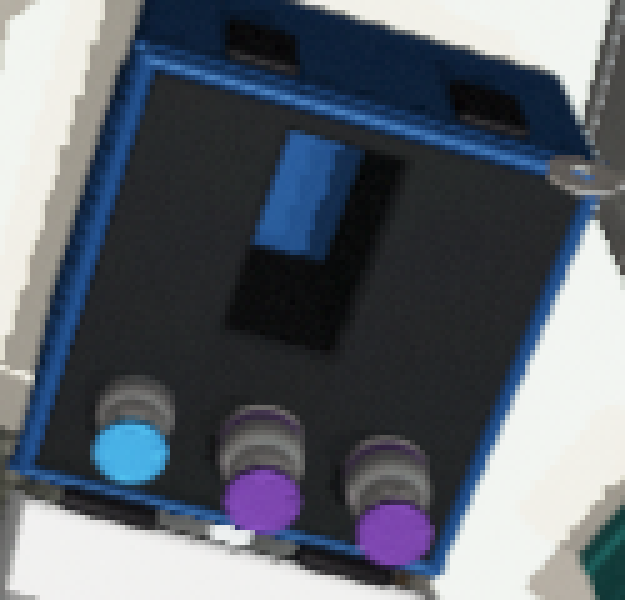

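```bash
python3 - <<'E'
from h import *
i=vision.camera_info("wrist")
def f(pts,z):
    q=np.array([plane(i,230+a/5-.5,225+b/5-.5,z)[:2] for a,b in pts]); print("c",q.mean(0).round(4))
    e=np.roll(q,-1,0)-q; print("len",np.linalg.norm(e,axis=1).round(4),"ang",np.rad2deg(np.arctan2(e[:,1],e[:,0])).round(1))
f([(292,130),(407,160),(334,352),(226,326)],.074)
f([(137,45),(597,190),(437,575),(15,467)],.075)
E
```

```text
c [ 0.4541 -0.0038]
len [0.0343 0.0671 0.0335 0.0674] ang [ -7.3 -98.2 173.1  82.4]
c [ 0.4536 -0.0326]
len [0.1386 0.1426 0.1375 0.1467] ang [-10.3 -97.6 171.4  82.7]
```

Emit:
play_rows --pt "1 -4 0 0 0" --pt "2 -8 2 0 0" --pt "3.7 -11 4 0 0" --pt "3.7 -12 8 0 0" --pt "3.7 -12.1 11 0 0" --pt "3.7 -12.1 13 0 0" --pt "3.7 -12.1 13 0 0"

```text
time: 2.58
tcp_pos: [0.4245, 0.2633, 0.186]
tool_rot: [0.997, 0.075, -0.005, 0.002]
ft_force: [-0.6, -0.2, -0.7]
opening: 0.0851
```

```bash
python3 - <<'E'
from h import *
go(.4287,.269,.069,8.86)
p,d=vision.camera("wrist"); cv2.imwrite("pics/w3.png",p)
p,d=vision.camera("scene"); cv2.imwrite("pics/s3.png",cv2.resize(p[100:330,200:460],None,fx=3,fy=2.6))
E
```

```text
now [0.4245 0.2633 0.186 ] yaw 8.56 z-axis [-0.0099 -0.0051 -0.9999] -> d_cm [ 0.63 -0.54 11.69] turn -0.3
```

View pics/w3.png

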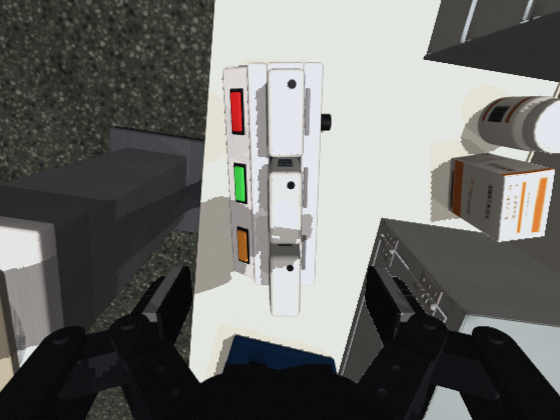

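View pics/s3.png

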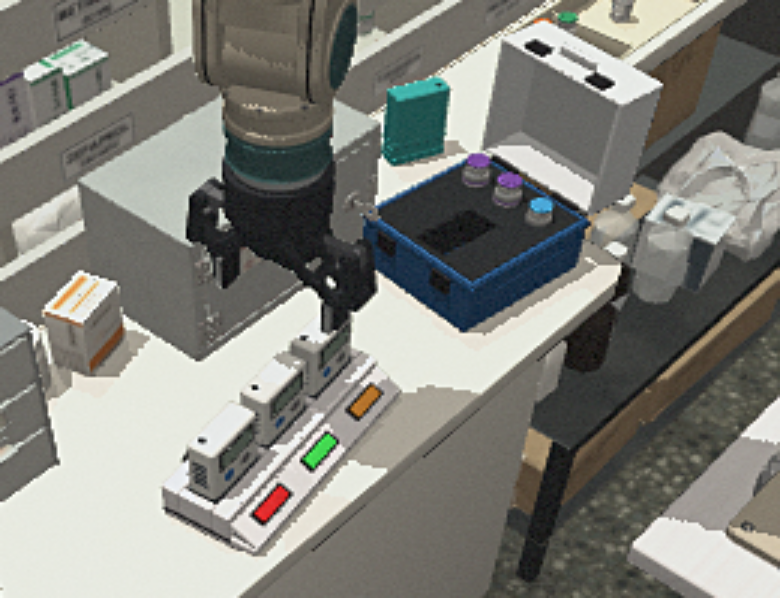

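```bash
python3 - <<'E'
from h import *
go(.4287,.2688,.069,8.86)
E
```

```text
now [0.428  0.2649 0.1911] yaw 8.54 z-axis [-0.0016 -0.0011 -1.    ] -> d_cm [ 0.15 -0.39 12.21] turn -0.32
```

Emit:
play_rows --pt "0.1 -0.3 2 -0.3 0" --pt "0.1 -0.3 5 -0.3 0" --pt "0.1 -0.3 5 -0.3 0" --pt "0.1 -0.3 5 -0.3 0" --pt "0.1 -0.3 5 -0.3 0"

```text
time: 3.1
tcp_pos: [0.4305, 0.2695, 0.1437]
tool_rot: [0.997, 0.077, 0.002, -0.001]
ft_force: [-0.3, 0.2, -0.3]
opening: 0.0853
```

```bash
python3 - <<'E'
from h import *
go(.4287,.2688,.069,8.86)
p,d=vision.camera("wrist"); cv2.imwrite("pics/w4.png",p)
E
```

```text
now [0.4305 0.2695 0.1437] yaw 8.88 z-axis [ 0.003   0.0013 -1.    ] -> d_cm [-0.21  0.05  7.47] turn 0.02
```

View pics/w4.png

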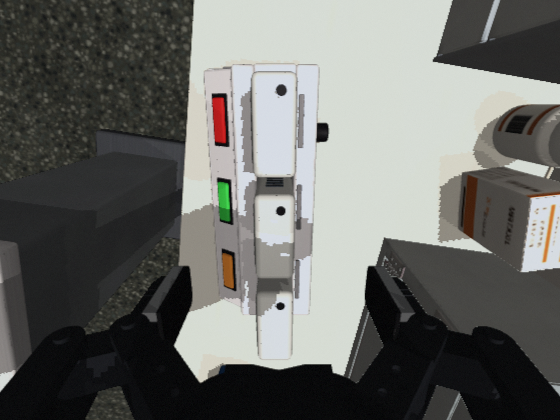

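```bash
python3 - <<'E'
from h import *
s=env.read_state(); i=vision.camera_info("wrist"); p=s["tcp_pos"]
print(p, proj(i,[p[0],p[1],.107]), "lamp green", proj(i,[.3848,.2624,.0232]))
go(.4287,.2688,.069,8.86)
E
```

```text
[0.43078139 0.26977905 0.14395412] (np.float64(276.43846542730006), np.float64(239.73717796221644)) lamp green (np.float64(225.02208466835373), np.float64(201.0439830882468))
now [0.4308 0.2698 0.144 ] yaw 8.89 z-axis [ 0.0038  0.0017 -1.    ] -> d_cm [-0.25  0.07  7.49] turn 0.03
```

Emit:
play_rows --pt "-0.2 0 3 0 0" --pt "-0.2 0 6 0 0" --pt "-0.2 0 7.5 0 0" --pt "-0.2 0 7.5 0 0" --pt "-0.2 0 7.5 0 0" --pt "-0.2 0 7.5 0 0"

```text
time: 3.65
tcp_pos: [0.4289, 0.2699, 0.0685]
tool_rot: [0.997, 0.078, 0.002, -0.001]
ft_force: [-0.4, -0.2, 0.3]
opening: 0.0859
```

```bash
python3 - <<'E'
from h import *
go(.4287,.2688,.069,8.86)
p,d=vision.camera("scene"); cv2.imwrite("pics/s5.png",cv2.resize(p[150:330,220:420],None,fx=3.3,fy=3.3))
p,d=vision.camera("wrist"); cv2.imwrite("pics/w5.png",p)
E
```

```text
now [0.4289 0.2699 0.0685] yaw 8.92 z-axis [ 0.0036  0.0016 -1.    ] -> d_cm [-0.04  0.1  -0.05] turn 0.06
```

View pics/s5.png

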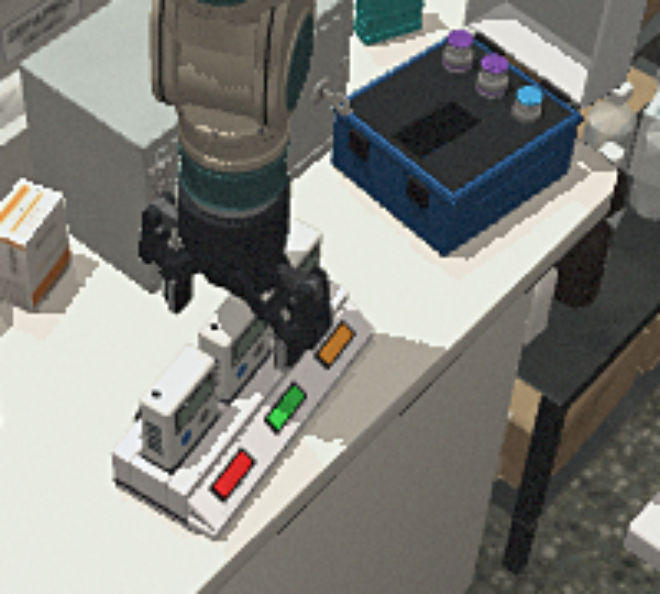

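View pics/w5.png

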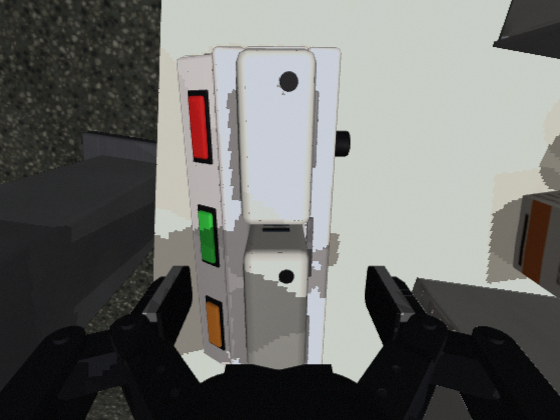

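The wrist view shows the left logger at (277,135) clear of the gripper. The middle one, with its top starting at row 225, is centred between the open fingers. The scene view also places the fingers round the logger behind green. Closing.

Emit:
play_rows --pt "0 0 0 0 150" --pt "0 0 0 0 255" --pt "0 0 0 0 255" --pt "0 0 0 0 255" --pt "0 0 0 0 255" --pt "0 0 0 0 255" --pt "0 0 0 0 255" --pt "0 0 0 0 255" --pt "0 0 0 0 255" --force 60

```text
time: 4.5
tcp_pos: [0.427, 0.269, 0.0665]
tool_rot: [0.997, 0.078, 0.0, 0.0]
ft_force: [0.3, -0.2, 2.6]
opening: 0.0256
```

Opening is 25.6 mm, so it is gripped across the 26 mm. Pulling straight up slowly.

Emit:
play_rows --pt "0 0 -0.5 0 255" --pt "0 0 -1 0 255" --pt "0 0 -1.5 0 255" --pt "0 0 -2.5 0 255" --pt "0 0 -4 0 255" --pt "0 0 -6 0 255" --pt "0 0 -8 0 255" --pt "0 0 -10 0 255" --pt "0 0 -12 0 255" --pt "0 0 -14 0 255" --pt "0 0 -14 0 255" --pt "0 0 -14 0 255"

```text
time: 5.5
tcp_pos: [0.4279, 0.2696, 0.2086]
tool_rot: [0.997, 0.078, 0.002, -0.001]
ft_force: [0.1, -0.3, -2.5]
opening: 0.0252
```

```bash
python3 - <<'E'
from h import *
go(.4543,-.0038,.2,-7.5)
p,d=vision.camera("scene"); cv2.imwrite("pics/s6.png",cv2.resize(p[120:330,220:420],None,fx=3,fy=2.8)); i=vision.camera_info("scene"); np.save("/tmp/s6.npy",d)
E
```

```text
now [0.4279 0.2696 0.2086] yaw 8.93 z-axis [ 0.0036  0.002  -1.    ] -> d_cm [-1.64 27.42  0.82] turn 16.43
```

View pics/s6.png

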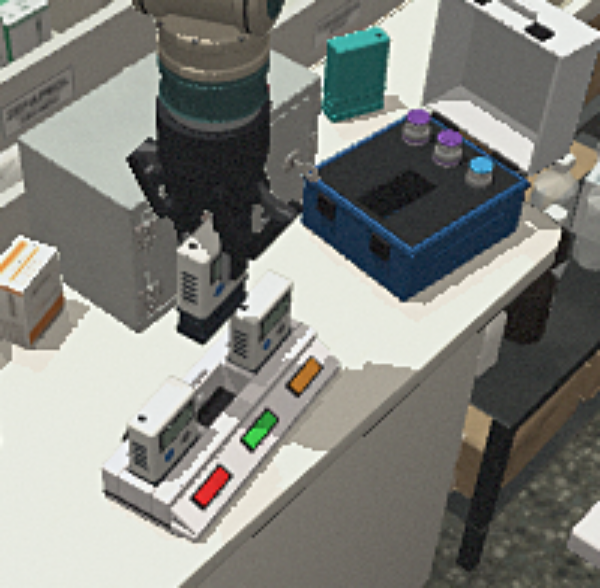

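The middle logger (dark foot, now out of the empty bay) is held upright, and both neighbours are still seated. Moving it over the pocket.

Emit:
play_rows --pt "0 2 0 0 255" --pt "-0.1 5 0 1 255" --pt "-0.2 8 0 3 255" --pt "-0.4 11 0 5 255" --pt "-0.6 14 0 7 255" --pt "-0.8 17 0 9 255" --pt "-1.1 20 0 11 255" --pt "-1.3 23 0 13 255" --pt "-1.5 25.5 0 15 255" --pt "-1.6 27 0 16.4 255" --pt "-1.6 27.4 0 16.4 255" --pt "-1.6 27.4 0 16.4 255"

```text
time: 6.55
tcp_pos: [0.4527, -0.0047, 0.2051]
tool_rot: [0.998, -0.066, -0.001, -0.0]
ft_force: [0.1, 0.5, -0.6]
opening: 0.0256
```

Emit:
play_rows --pt "0 0 0 0 255" --pt "0 0 0 0 255" --pt "0 0 0 0 255"

```text
time: 6.8
tcp_pos: [0.4533, -0.0031, 0.206]
tool_rot: [0.998, -0.064, -0.0, -0.0]
ft_force: [0.4, 0.5, -1.1]
opening: 0.0254
```

```bash
python3 - <<'E'
from h import *
go(.4543,-.0038,.0785,-7.5)
for n in("wrist","top","scene"):
    p,d=vision.camera(n); cv2.imwrite(f"pics/{n}7.png",p); np.save(f"/tmp/{n}7.npy",d)
p=cv2.imread("pics/top7.png"); cv2.imwrite("pics/c7.png",cv2.resize(p[180:290,310:440],None,fx=5,fy=5))
p=cv2.imread("pics/scene7.png"); cv2.imwrite("pics/c8.png",cv2.resize(p[80:240,290:430],None,fx=4,fy=3.7))
E
```

```text
now [ 0.4533 -0.0031  0.206 ] yaw -7.37 z-axis [-8.e-04  4.e-04 -1.e+00] -> d_cm [ 0.12  0.06 12.75] turn 0.13
```

View pics/wrist7.png

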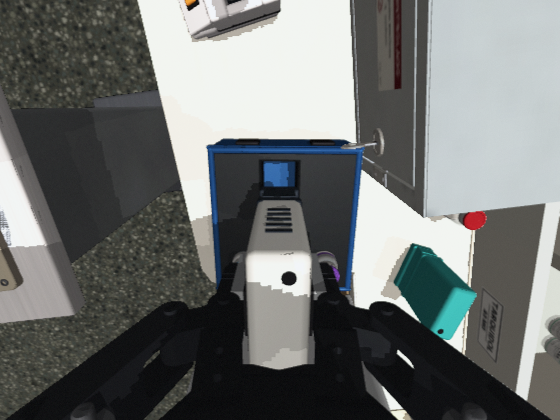

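View pics/c8.png

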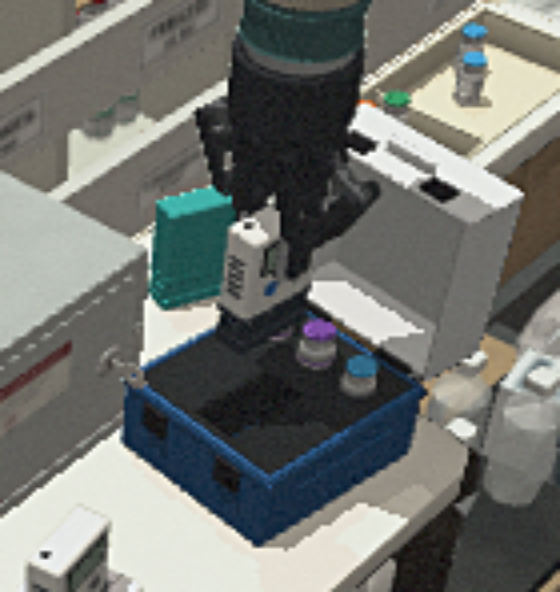

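```bash
python3 - <<'E'
from h import *
i=vision.camera_info("wrist"); im=cv2.imread("pics/wrist7.png"); x=cloud(i,np.load("/tmp/wrist7.npy"))
cv2.imwrite("pics/c9.png",cv2.resize(im[140:280,210:360],None,fx=5,fy=5,interpolation=0))
R=np.array([[np.cos(np.deg2rad(-7.5)),-np.sin(np.deg2rad(-7.5))],[np.sin(np.deg2rad(-7.5)),np.cos(np.deg2rad(-7.5))]])
m=np.zeros(x.shape[:2],bool);m[240:360,240:320]=1
q=x[m&(x[...,2]>.235)&(x[...,2]<.265)]
l=(q[:,:2]-[.4543,-.0038])@R; print("logger top, case frame",l.min(0).round(4),l.max(0).round(4),"z",np.median(q[:,2]).round(4),len(q))
m[:]=0;m[195:250,240:320]=1
q=x[m&(x[...,2]>.15)&(x[...,2]<.24)]; l=(q[:,:2]-[.4543,-.0038])@R
for z in(.16,.18,.2,.22):
    k=abs(q[:,2]-z)<.01
    if k.sum()>5: print("face +y z",z,l[k].mean(0).round(4),l[k,0].min().round(4),l[k,0].max().round(4),k.sum())
E
```

```text
logger top, case frame [-0.0165 -0.023 ] [0.0172 0.0317] z 0.2471 8461
face +y z 0.16 [0.0004 0.0283] -0.012 0.013 21
face +y z 0.18 [0.0003 0.0307] -0.0127 0.0132 450
face +y z 0.2 [0.0004 0.0307] -0.0128 0.0131 587
face +y z 0.22 [0.0001 0.0308] -0.0128 0.0132 914
```

View pics/c9.png

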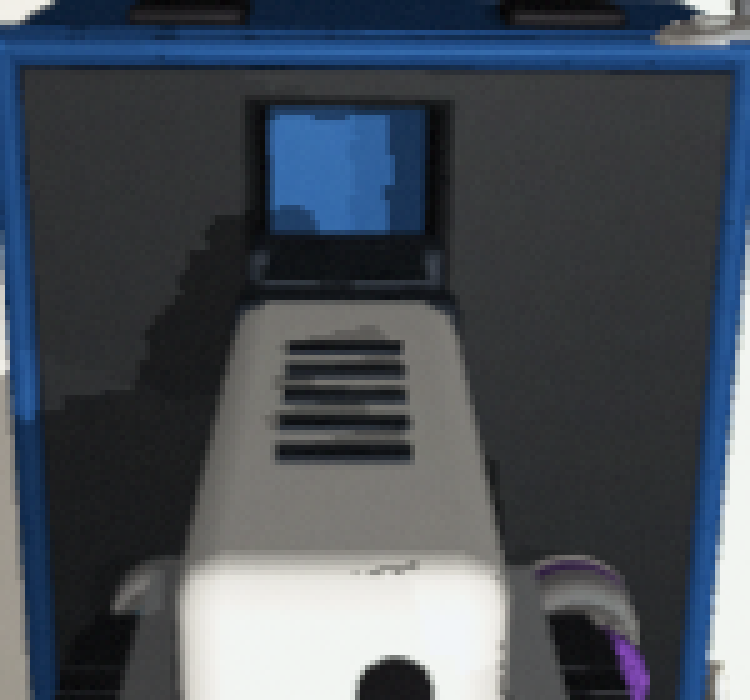

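```bash
python3 - <<'E'
from h import *
i=vision.camera_info("wrist"); t=np.deg2rad(-7.5); R=np.array([[np.cos(t),-np.sin(t)],[np.sin(t),np.cos(t)]])
for n,a,b,z in(("pocket TL",247,100,.074),("pocket TR",452,100,.074),("rim L",5,45,.075),("rim R",745,50,.075),("pocketL low",246,270,.074),("floor L",268,110,.02),("floor R",426,110,.02)):
    q=plane(i,210+a/5-.5,140+b/5-.5,z)[:2]; print(n,((q-[.4543,-.0038])@R).round(4))
go(.4543,-.0038,.079,-7.5)
E
```

```text
pocket TL [-0.0174  0.0359]
pocket TR [0.0197 0.036 ]
rim L [-0.0603  0.0458]
rim R [0.0717 0.0451]
pocketL low [-0.0182  0.0039]
floor L [-0.0163  0.0244]
floor R [0.018  0.0244]
now [ 0.4536 -0.0034  0.2063] yaw -7.39 z-axis [-1.e-04  1.e-04 -1.e+00] -> d_cm [ 0.08  0.03 12.73] turn 0.11
```

Logger and pocket agree to about 1 mm in x and y. Lowering with +1 mm corrections.

Emit:
play_rows --pt "0.1 -0.1 2 0.1 255" --pt "0.1 -0.1 4 0.1 255" --pt "0.1 -0.1 6 0.1 255" --pt "0.1 -0.1 7 0.1 255" --pt "0.1 -0.1 8 0.1 255" --pt "0.1 -0.1 9 0.1 255" --pt "0.1 -0.1 9 0.1 255" --pt "0.1 -0.1 9 0.1 255"

```text
time: 7.62
tcp_pos: [0.4547, -0.0032, 0.1163]
tool_rot: [0.998, -0.066, -0.0, -0.0]
ft_force: [-0.1, -0.5, -1.4]
opening: 0.0253
```

```bash
python3 - <<'E'
from h import *
go(.4545,-.0028,.079,-7.5); print(env.read_state()["ft_force"])
p,d=vision.camera("wrist"); cv2.imwrite("pics/w10.png",p)
p,d=vision.camera("scene"); cv2.imwrite("pics/s10.png",cv2.resize(p[80:240,290:430],None,fx=4,fy=3.7))
E
```

```text
now [ 0.4547 -0.0032  0.1163] yaw -7.57 z-axis [-5.e-04  1.e-04 -1.e+00] -> d_cm [-0.03 -0.04  3.73] turn -0.07
[-0.08394326 -0.51682637 -1.37414435]
```

View pics/s10.png

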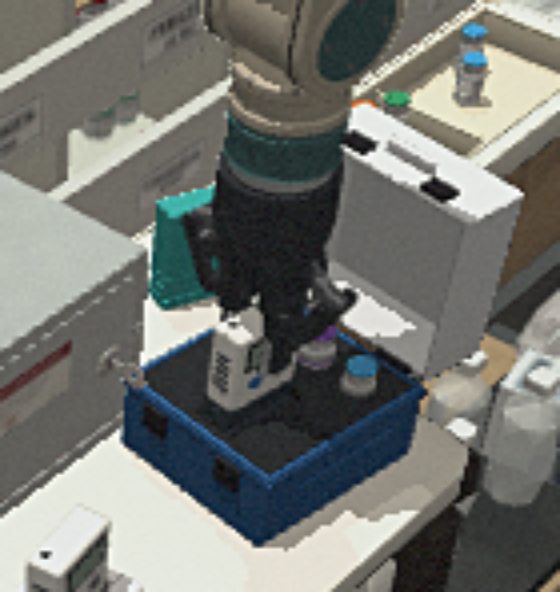

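View pics/w10.png

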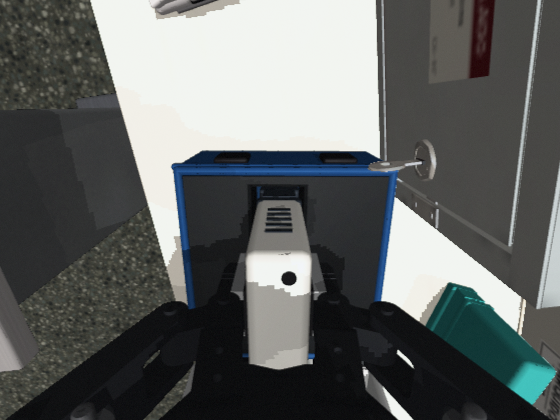

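The foot is inside the pocket, 17 mm deep, with no contact force. Going down the remaining 37 mm.

Emit:
play_rows --pt "0 0 1 0 255" --pt "0 0 2 0 255" --pt "0 0 3 0 255" --pt "0 0 3.5 0 255" --pt "0 0 3.7 0 255" --pt "0 0 3.7 0 255" --pt "0 0 3.7 0 255"

```text
time: 8.3
tcp_pos: [0.4548, -0.0033, 0.079]
tool_rot: [0.998, -0.066, -0.0, -0.0]
ft_force: [-0.1, -0.6, -1.0]
opening: 0.0257
```

Emit:
play_rows --pt "0 0 0.2 0 255" --pt "0 0 0.2 0 255" --pt "0 0 0.2 0 200" --pt "0 0 0.2 0 160" --pt "0 0 0.2 0 100" --pt "0 0 0.2 0 50" --pt "0 0 0.2 0 0" --pt "0 0 0.2 0 0" --pt "0 0 0.2 0 0" --pt "0 0 0.2 0 0"

```text
time: 9.13
tcp_pos: [0.4547, -0.0033, 0.0772]
tool_rot: [0.998, -0.066, -0.0, -0.0]
ft_force: [-0.3, 0.0, -0.2]
opening: 0.0853
```

Emit:
play_rows --pt "0 0 -1 0 0" --pt "0 0 -3 0 0" --pt "0 0 -6 0 0" --pt "0 0 -9 0 0" --pt "0 0 -12 0 0" --pt "0 0 -15 0 0" --pt "0 0 -19 0 0" --pt "0 0 -22 0 0" --pt "0 0 -22 0 0" --pt "0 0 -22 0 0"

```text
time: 9.97
tcp_pos: [0.4564, -0.0035, 0.3004]
tool_rot: [0.998, -0.066, 0.003, 0.0]
ft_force: [0.1, -0.6, -0.0]
opening: 0.0854
```

```bash
python3 - <<'E'
from h import *
go(.4545,-.0028,.3,-7.5)
t=np.deg2rad(-7.5); R=np.array([[np.cos(t),-np.sin(t)],[np.sin(t),np.cos(t)]])
for n in("wrist","top","scene"):
    i=vision.camera_info(n); p,d=vision.camera(n); cv2.imwrite(f"pics/{n}11.png",p); x=cloud(i,d)
    l=(x[...,:2]-[.455,-.0025])@R
    q=(abs(l[...,0])<.03)&(abs(l[...,1])<.05)&(x[...,2]>.095)&(x[...,2]<.15)
    tp=q&(x[...,2]>.112)
    print(n,q.sum(),"top z",np.median(x[tp][:,2]).round(4),"case-frame min/max",np.percentile(l[tp],[1,99],axis=0).round(4).tolist())
    if n=="scene": cv2.imwrite("pics/s11.png",cv2.resize(p[80:330,220:430],None,fx=2.8,fy=2.4))
E
```

```text
now [ 0.4564 -0.0035  0.3004] yaw -7.57 z-axis [ 6.e-03 -9.e-04 -1.e+00] -> d_cm [-0.19 -0.04  0.04] turn -0.07
wrist 1308 top z 0.1194 case-frame min/max [[-0.0112, -0.0285], [0.0143, 0.0296]]
top 235 top z 0.1194 case-frame min/max [[-0.0123, -0.0268], [0.0136, 0.0292]]
scene 279 top z 0.1184 case-frame min/max [[-0.0151, -0.028], [0.0127, 0.0312]]
```

View pics/s11.png

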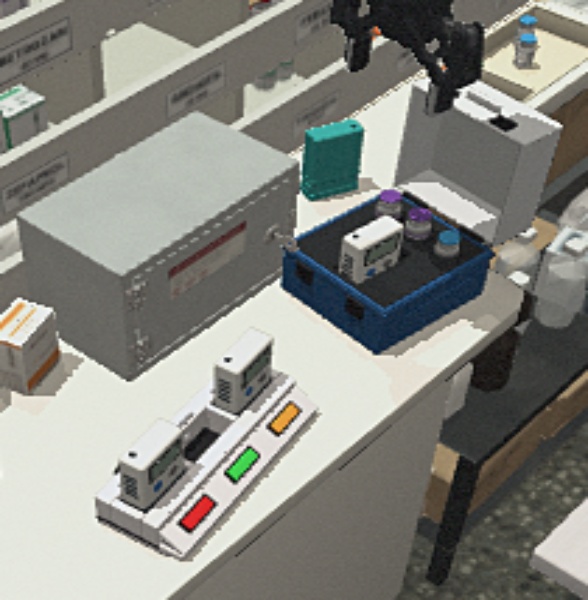

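View pics/wrist11.png

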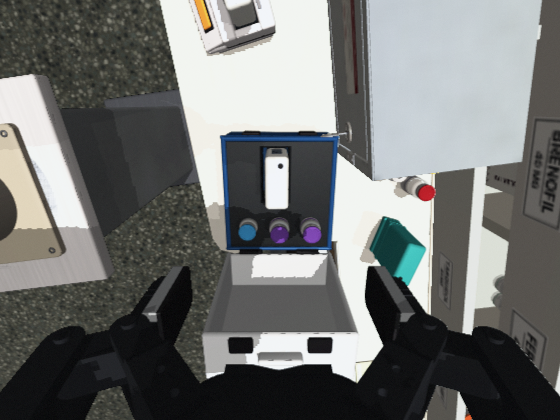

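The logger is seated: its top is at 0.119 m against 0.120 expected, it is centred within about 1 mm, and the lid is still open. Next is the lid. I'll shut the fingers, go over it to its outer (-y) side, and check that space first.

```bash
python3 - <<'E'
from h import *
x=cloud(vision.camera_info("top"),np.load("/tmp/top0.npy"))
q=x[(x[...,0]>.33)&(x[...,0]<.56)&(x[...,1]<-.18)&(x[...,1]>-.3)&(x[...,2]<.5)]; print("outside lid z",np.percentile(q[:,2],[1,50,99,100]).round(3),len(q))
# plan in case frame
H=.001
for th in np.deg2rad([90,75,60,45,30,20,10,0]):
    r=.125; y=r*np.cos(th)-.055*np.sin(th)-.011; z=.076+r*np.sin(th)+.055*np.cos(th); print(round(np.rad2deg(th)),round(y,4),round(z,4))
E
```

```text
outside lid z [-0.863 -0.727  0.006  0.008] 625
90 -0.066 0.201
75 -0.0318 0.211
60 0.0039 0.2118
45 0.0385 0.2033
30 0.0698 0.1861
20 0.0877 0.1704
10 0.1026 0.1519
0 0.114 0.131
```

Emit:
play_rows --pt "0 3 -1 0 255" --pt "0 6 -1 0 255" --pt "0 9 -1 0 255" --pt "0 12 -1 0 255" --pt "0 15 -1 0 255" --pt "0 18 -1 0 255" --pt "0 20 -1 0 255" --pt "0 20 -1 0 255" --pt "0 20 -1 0 255" --pt "0 20 -1 0 255"

```text
time: 10.95
tcp_pos: [0.4277, -0.2007, 0.3059]
tool_rot: [0.998, -0.066, -0.001, -0.001]
ft_force: [-0.7, -0.5, -0.7]
opening: 0.0001
```

```bash
python3 - <<'E'
from h import *
go(.4447-.1305*.096,-.1064-.9914*.096,.2,-7.5)
p,d=vision.camera("wrist"); cv2.imwrite("pics/w12.png",p)
p,d=vision.camera("scene"); cv2.imwrite("pics/s12.png",cv2.resize(p[50:240,310:450],None,fx=4,fy=3.1))
E
```

```text
now [ 0.4277 -0.2007  0.3059] yaw -7.58 z-axis [-0.0024  0.0022 -1.    ] -> d_cm [ 0.49  0.05 10.59] turn -0.08
```

View pics/w12.png

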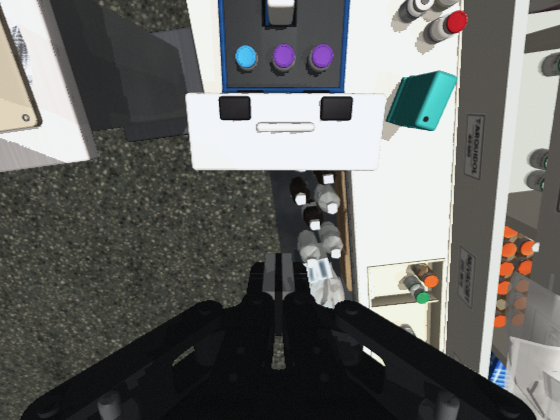

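View pics/s12.png

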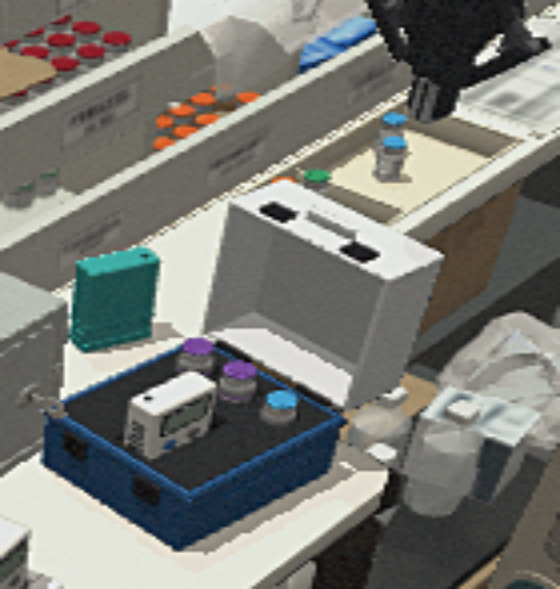

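The shut fingers are on the lid's outer side at (280,300), and the lid's top edge at rows 95-168 lies ahead of them. Lowering, then pushing.

Emit:
play_rows --pt "0.4 0 3 0 255" --pt "0.5 0 6 0 255" --pt "0.5 0 9 0 255" --pt "0.5 0 10.4 0 255" --pt "0.5 0 10.4 0 255" --pt "0.5 0 10.4 0 255" --pt "0.5 -1 10.4 0 255" --pt "0.5 -2 10.4 0 255" --pt "0.5 -3 10.4 0 255" --pt "0.5 -3 10.4 0 255"

```text
time: 11.88
tcp_pos: [0.4384, -0.1712, 0.2049]
tool_rot: [0.998, -0.065, 0.001, 0.001]
ft_force: [0.4, 0.5, -0.2]
opening: 0.0002
```

```bash
cat >> h.py <<'E'
def hinge():
    s=env.read_state(); p=s["tcp_pos"]; a=np.array(p[:2])-[.4447,-.1064]
    print("t",s["time"],"x_c,y_h,z",round(a@[.9914,-.1305],4),round(a@[.1305,.9914],4),round(p[2],4),"F",np.round(s["ft_force"],1))
E
python3 -c "
from h import *
hinge()"
```

```text
t 11.8833 x_c,y_h,z 0.0022 -0.0651 0.2049 F [ 0.4  0.5 -0.2]
```

Emit:
play_rows --pt "0 -1.1 -0.2 0 255" --pt "0 -2.2 -0.4 0 255" --pt "0 -3.3 -0.6 0 255" --pt "0 -4.5 -0.7 0 255" --pt "0 -5.7 -0.7 0 255" --pt "0 -6.9 -0.7 0 255" --pt "0 -8 -0.4 0 255" --pt "0 -8 -0.4 0 255"

```text
time: 12.55
tcp_pos: [0.4474, -0.0905, 0.2068]
tool_rot: [0.998, -0.065, -0.001, -0.001]
ft_force: [-0.4, -0.2, 0.6]
opening: 0.0
```

```bash
python3 - <<'E'
from h import *
hinge()
p,d=vision.camera("scene"); cv2.imwrite("pics/s13.png",cv2.resize(p[50:240,310:450],None,fx=4,fy=3.1))
E
```

```text
t 12.55 x_c,y_h,z 0.0006 0.0161 0.2068 F [-0.4 -0.2  0.6]
```

View pics/s13.png

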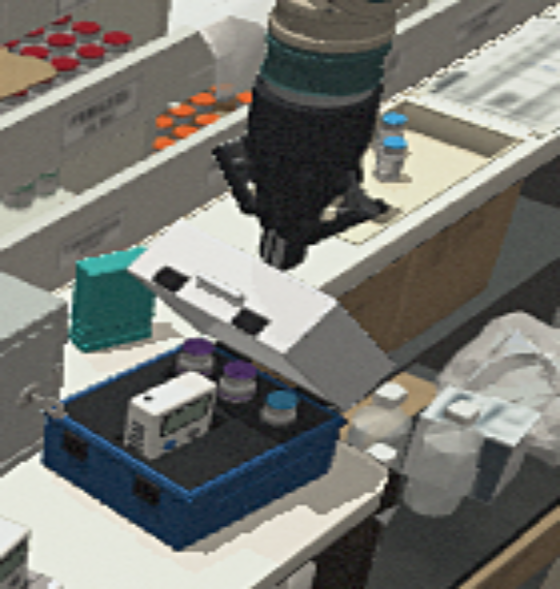

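The lid has followed to about 55° with only small forces. Continuing along the arc.

Emit:
play_rows --pt "0 -1.1 0.1 0 255" --pt "0 -2.3 0.4 0 255" --pt "0 -4 1.2 0 255" --pt "0 -5.4 2.1 0 255" --pt "0 -6.3 2.9 0 255" --pt "0 -7.2 3.7 0 255" --pt "0 -8 4.6 0 255" --pt "0 -8.7 5.5 0 255" --pt "0 -8.7 5.5 0 255" --pt "0 -8.7 5.5 0 255"

```text
time: 13.43
tcp_pos: [0.4582, -0.0067, 0.1511]
tool_rot: [0.998, -0.066, -0.001, 0.0]
ft_force: [-0.6, -0.0, -0.1]
opening: 0.0001
```

```bash
python3 - <<'E'
from h import *
hinge()
p,d=vision.camera("scene"); cv2.imwrite("pics/s14.png",cv2.resize(p[50:240,310:450],None,fx=4,fy=3.1))
E
```

```text
t 13.4333 x_c,y_h,z 0.0004 0.1006 0.1511 F [-0.6 -0.  -0.1]
```

View pics/s14.png

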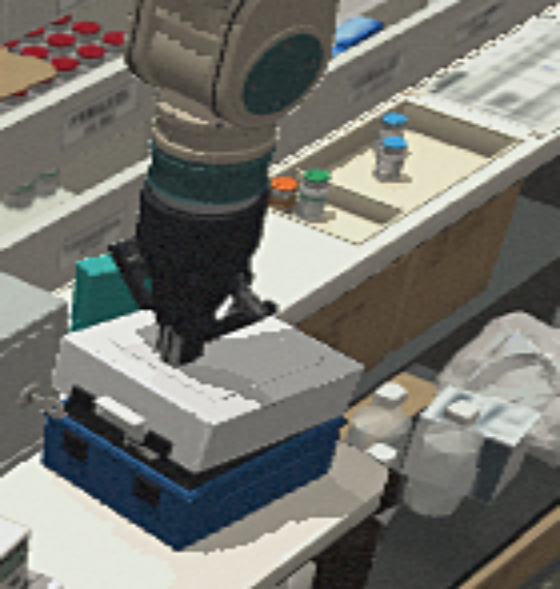

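About 10° remain. Pressing down gently.

Emit:
play_rows --pt "0 -0.5 0.7 0 255" --pt "0 -0.9 1.3 0 255" --pt "0 -1.1 1.8 0 255" --pt "0 -1.1 2 0 255" --pt "0 -1.1 2.1 0 255" --pt "0 -1.1 2.1 0 255"

```text
time: 13.98
tcp_pos: [0.4605, 0.004, 0.1312]
tool_rot: [0.998, -0.066, -0.0, 0.0]
ft_force: [-0.3, -0.1, -0.8]
opening: -0.0
```

```bash
python3 - <<'E'
from h import *
hinge()
E
```

```text
t 13.9833 x_c,y_h,z 0.0013 0.1116 0.1312 F [-0.3 -0.1 -0.8]
```

Emit:
play_rows --pt "0 0 0.1 0 255" --pt "0 0 0.2 0 255" --pt "0 0 0.2 0 255"

```text
time: 14.23
tcp_pos: [0.4608, 0.0039, 0.1309]
tool_rot: [0.998, -0.066, 0.0, 0.0]
ft_force: [-3.6, 1.5, 12.1]
opening: -0.0001
```

Emit:
play_rows --pt "0 0 0.1 0 255" --pt "0 0 0.2 0 255" --pt "0 0 0.2 0 255"

```text
time: 14.48
tcp_pos: [0.4609, 0.0039, 0.1308]
tool_rot: [0.998, -0.066, 0.0, 0.0]
ft_force: [-9.4, 1.4, 24.3]
opening: 0.0
```

Firm stop at z = 0.1308 m with 24 N, so the lid is down on the base. Retreating and checking.

Emit:
play_rows --pt "0 0 -1 0 255" --pt "0 0 -4 0 255" --pt "0 0 -8 0 255" --pt "0 3 -12 0 255" --pt "0 6 -16 0 255" --pt "0 9 -18 0 255" --pt "-2 13 -18 0 255" --pt "-4 17 -18 0 255" --pt "-6 20 -18 0 255" --pt "-6 20 -18 0 255" --pt "-6 20 -18 0 255"

```text
time: 15.4
tcp_pos: [0.3736, -0.1884, 0.3075]
tool_rot: [0.998, -0.069, 0.0, 0.0]
ft_force: [0.1, -0.4, -0.0]
opening: 0.0002
```

```bash
python3 - <<'E'
from h import *
hinge()
t=np.deg2rad(-7.5); R=np.array([[np.cos(t),-np.sin(t)],[np.sin(t),np.cos(t)]])
for n in("wrist","top","scene"):
    i=vision.camera_info(n); p,d=vision.camera(n); cv2.imwrite(f"pics/{n}15.png",p); x=cloud(i,d)
    l=(x[...,:2]-[.4447,-.1064])@R
    m=(abs(l[...,0])<.06)&(l[...,1]>.01)&(l[...,1]<.14)&(x[...,2]>.115)&(x[...,2]<.16)
    a=np.c_[l[m],np.ones(m.sum())]; c=np.linalg.lstsq(a,x[m][:,2],rcond=None)[0]
    print(n,m.sum(),"lid top slope along y",c[1].round(4),"z at edge",(c[2]+c[1]*.15).round(4),"at hinge",c[2].round(4))
    q=(x[...,2]>.098)&(x[...,2]<.118)&(x[...,0]>.35)&(x[...,0]<.5)&(x[...,1]>.13)&(x[...,1]<.38)
    k,L,st,cc=cv2.connectedComponentsWithStats(q.astype(np.uint8))
    for j in range(1,k):
        if st[j,4]>100: print("  logger",x[L==j].mean(0).round(4))
    if n=="scene": cv2.imwrite("pics/s15.png",cv2.resize(p[80:345,200:430],None,fx=2.8,fy=2.25))
E
```

```text
t 15.4 x_c,y_h,z -0.0598 -0.0905 0.3075 F [ 0.1 -0.4 -0. ]
wrist 10881 lid top slope along y 0.0134 z at edge 0.1331 at hinge 0.1311
top 2191 lid top slope along y 0.0022 z at edge 0.1323 at hinge 0.1319
  logger [0.4383 0.2007 0.107 ]
  logger [0.417  0.3384 0.1074]
scene 1513 lid top slope along y 0.0008 z at edge 0.1318 at hinge 0.1317
  logger [0.4354 0.2047 0.1068]
  logger [0.414  0.3431 0.1069]
```

View pics/s15.png

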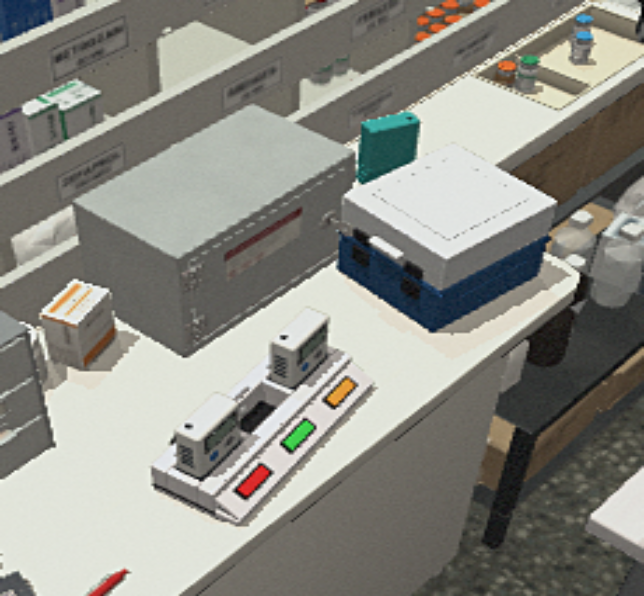

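View pics/wrist15.png

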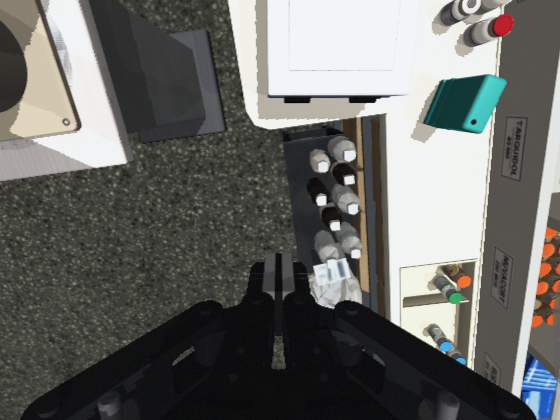

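The lid is level in the scene picture: its top is at 0.132 m all over, slope 0.002 rad or less in the fixed cameras. The two other loggers are seated and the robot touches nothing. Handing in.

```bash
python3 -c "
from station import env
print(env.hand_in())"
```

```text
the job is handed in; nothing more can be done
None
```

The green-lamp logger (middle bay) now stands in the case's foam pocket with the lid shut, and I handed the job in about 15 s into the 58 s. The hand-in gave no verdict.

- **Logger:** I pulled it straight up out of the bay, lowered it into the pocket and let go before touching the lid. Before the lid went down, its top measured 0.118–0.119 m against the expected 0.120 m, centred within about 1–2 mm. I did not see it again once the lid was shut.
- **Lid:** I pushed it shut from its outer side and pressed down until it stopped firmly at 0.131 m with 24 N. Afterwards the two fixed cameras put its top level at about 0.132 m (slope 0.002 rad or less). The oblique wrist view gave 0.013 rad, which disagrees slightly but is still well under 0.06 rad.
- **Other two loggers:** The red and amber loggers were still seated at their starting positions and heights.
- **Jar, carton and stamp:** The arm never went near them. I did not measure their positions at the end.
- **Robot:** It is clear of everything.

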